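# Find the hidden push-catch on a flap box and open it

### The arm

A 7-joint arm with a two-finger parallel gripper is mounted at the origin on the work surface. World frame = base frame: x ahead of the robot, y to its left, z up, the work surface at z = 0. Lengths are in m, angles in rad, forces in N, time in s.
With the tool pointing down it reaches from about 0.425 to 0.925 m from the base axis. Payload 6.8 kg.
Tool frame: the origin (TCP) lies on the centre line of the jaws, within the pads' length; the fingertips stand 19 mm ahead of it and the grasp point (between the pads) is the TCP; z points along the fingers, y is the line along which they close (so a half turn about z gives the same grasp; the last joint's range is limited). The gripper opens to 85 mm and grips with 20 to 120 N. Pads are 22 mm wide; open, the fingers measure 114 mm over their backs; the gripper's body (76 mm by 85 mm) begins 54 mm behind the grasp point. The pads swing forward as they close: fully open they stand 13 mm farther back than shut.
Start: joints at [-1.457, 0.477, 0.022, 1.555, -0.011, 1.109, -0.083], TCP at [0.148, 0.658, 0.25] pointing down, gripper open.
Joint ranges: [-2.96, 2.96], [-0.34, 2.1], [-1.41, 1.46], [0.24, 2.44], [-1.37, 4.51], [0.17, 1.92], [-2.96, 2.96]. Speed limits (rad/s): [2.39, 2.39, 3.14, 3.14, 3.14, 3.14, 3.14].

### API

Orientations are given as a rotation vector (axis times angle).
In Python, from bench import r gives the robot as it stands. The module is installed in compiled form; this text tells all that it offers.
- The arm moves only by the tool arm_command, never from a script. Its argument "rows" is a list of rows, each an object of numbers: "fingers": the opening, from -1 (shut) to 1 (fully open); "x", "y", "z": the shift along the tool's x, y, z in m; "ax", "ay", "az": the turn, a rotation vector about the tool's x, y, z in degrees. In form: [{"fingers": .., "x": .., "y": .., "z": .., "ax": .., "ay": .., "az": ..}, ...]. A call has 1 to 10 rows; each row shifts and turns the commanded pose from where the row before left it, along the tool's axes as they then stand; what a row does not reach is not made up. A row lasts 1/12 s, in which the tool goes at most 41.7 mm and 7.16 degrees, less where a joint would pass 70% of its speed; a pose out of reach is approached as far as the arm can. A call is refused whole if a number of a shift passes 0.0417 or a number of a turn 7.16, either way. A call with a gripper value outside its range is refused whole. The fingers move at their own pace and stop on an object; "grip_force" is the grip in N (left out, the last holds). Time passes only in rows, so rows that do not move let the fingers close. It gives the time, the measured TCP pose, the force, the opening and the grip force at its end, in the units of the state.
- r.get_obs(): the state, without advancing time (a new reading comes with each control period).
- r.grab_frame(name): name is "scene" or "top" or "wrist"; returns a dict with "frame" (480x640x3 uint8, red, green, blue), "depth" (480x640 float32, m along the optical axis (not along the pixel's ray), 0 where there is no reading), "K" (3x3 intrinsics, pixels), "distortion" ([k1, k2, p1, p2, k3] as OpenCV has them; the pictures are not rectified), "world_from_camera" (4x4, takes a point from camera to world coordinates). Camera axes: x right, y down, z forward; pixel columns grow to the right and rows downward; lengths in m; the calibration is good to about 2 mm. A picture is of the moment at which its call begins.
- r.hand_in(): hands the job in; it is judged then, once.
The state is a dict: "clock": time; "joints": joint angles; "qvel": joint speeds; "tau": joint torques, N m; "tcp_pos": TCP position; "orientation": TCP orientation; "contact_force": force on the tool from outside, world axes, zero at the start; "moment": the same for the moment, N m; "grip_width": finger opening in m; "gripper_force": force on a finger pad.
Only numpy, scipy, OpenCV 4.12 (cv2) and the standard library are available. Lean on these libraries where they do the work, as an engineer would, in place of code of your own. Each camera call takes 0.05 s, during which the arm holds its last target. There are 200 camera calls.

### The job

The flap of the empty storage box is shut by a concealed catch: one of the four alike flush pads on the flat strip in front of the flap is a sprung button, the others are dummies. Feel along the pads with closed fingertips for the one that gives and press it so that the flap springs up, then push the flap over backwards with the outside of the fingers until it stays fully open by itself, and draw away. Grasp and lift nothing, and leave the other things on the shelf where they stand.

Things in the scene. Friction and masses are not known exactly. Their poses are not given: they have to be found in the camera images.
- box: Fixed ivory plastic storage box, 190 mm deep (x), 270 wide (y), 100 tall, empty. Flat top at z = 0.100: a deck strip 68 mm deep on the robot's side, the flap behind it. Along the deck, 60 mm apart, are four square wells 48 mm wide, 10 mm from the deck's front and back edges. Origin: centre of the underside; x from deck to flap, y along the row, z up.
- spot_0 (a point): Centre of the top of the first of four pads (towards -y of the box), 46 mm square, one in each well, top 2 mm below the deck (z = 0.098), 61 mm in front of the box's centre. All four look the same: three are rigid dummies; one, anywhere in the row, is the sprung button. Axes as the box.
- spot_1 (a point): Centre of the top of the second pad counted towards +y of the box; alike spot_0. Dummy or button. Axes as the box.
- spot_2 (a point): Centre of the top of the third pad counted towards +y of the box; alike spot_0. Dummy or button. Axes as the box.
- spot_3 (a point): Centre of the top of the fourth pad counted towards +y of the box; alike spot_0. Dummy or button. Axes as the box.
- button (a joint): How far the sprung button is pressed down, m: 0 released, 0.006 bottom stop. It starts to yield at about 1 N and bottoms at about 5 N; the catch lets go at about 0.0042. It springs back when let go. This value does not tell which pad is the button.
- flap (a joint): Flap angle, rad: 0 shut, level, flush with the deck, and held by the catch; 1.57 upright; 1.9 fully open, leaning back on its stop. When the catch lets go a spring leg throws it up to about 1.1 and holds it there (less while a hand is in the way). A light push (1 N) away from the robot takes it on; left short of upright it falls back to 1.1, past upright it falls on its stop and stays.
- flap_hinge (a point): Middle of the flap's hinge line, at z = 0.100, 144 mm behind the row of pads; the line runs along the box's y. Axes as the box.
- flap_edge (a point): Middle of the flap's free edge, upper face. The flap is a plain ivory plate, 108 mm from hinge to free edge, 260 mm wide, 4 mm thick, with a 16 mm deep lip under the free edge and a small tongue there, 3 mm beyond the edge; shut, this edge lies 36 mm behind the row of pads. Axes turn with the flap: x from free edge to hinge, y along the edge.
- tumbler: Bystander: steel tumbler, open cup 72 mm across, 100 mm tall. Origin at the centre of its underside; z up.
- spray: Bystander: closed clear spray bottle, 66 mm across, 198 mm tall, white trigger head. Origin at the centre of its underside; z up.
- brush: Bystander: short bamboo-handled brush lying flat, 180 mm long, 38 mm wide, 30 mm tall. Origin at the centre of its underside, between head and handle; z up.
- dustpan: Bystander: compact grey plastic dustpan, pan 120 x 160 mm, 40 mm tall, with a 100 mm handle. Origin at the centre of its underside (of the pan); z up.
- katori: Bystander: small steel bowl, 90 mm across, 40 mm tall. Origin at the centre of its underside; z up.
- soap: Bystander: white bar of soap, 55 x 85 x 28 mm. Origin at the centre of its underside; z up.
- jar: Bystander: glass jar with a steel lid, 66 mm across, 90 mm tall. Origin at the centre of its underside; z up.

How it is judged:
On the way, in this order (a step that is already met when the one before it is completed fails the run):
1. the hidden button is pressed in far enough to release the catch (value of joint button above 0.0038 m), for 0.05 s.
2. the flap is pushed over past upright (value of joint flap above 1.65 rad), for 0.2 s.
At the end, for the whole second after the job is handed in: The flap rests fully open (over 1.75 rad, at rest), the button is released (under 1 mm), and all loose things are at rest; none was ever moved more than 30 mm or lifted (value of joint flap above 1.75 rad and velocity of joint flap below 0.1 rad/s and value of joint button below 0.001 m and linear speed of each of tumbler, spray, brush, dustpan, katori, soap, jar below 0.03 m/s); the robot touches nothing.
It fails at once if a loose thing is lifted, carried or pushed more than 30 mm away (distance of any of tumbler, spray, brush, dustpan, katori, soap, jar from where it was at the start of the episode above 0.03 m).
It fails at once if a loose thing is tipped over (angle between any of tumbler, spray, brush, dustpan, katori, soap, jar's own z axis and vertical above 0.5 rad).
It also fails if it takes over 51 s, if anything falls off the work surface, if the arm or the gripper's body presses on something with over 40 N, if the wrist force passes 120 N, or if a joint passes its speed limit or range.

## Working session

There is one attempt and no reset: what is moved stays moved. The work goes in short steps, Python scripts to look and compute and a tool call to move; the robot and the scene stay as the last step left them, time stands still between calls to the robot, and variables do not carry over. Pictures are saved under pics/ and viewed, at most 10 in all, crops included, and the job is handed in when it is done.

Besides the shell and the picture viewer there is one more tool, called after "Emit:" by a JSON object that holds its "method" and its "body". arm_command: Moves the arm, as the interface text tells. Its arguments: {"type":"object","properties":{"rows":{"type":"array"},"grip_force":{"type":"number"}},"required":["rows"]}

```bash
mkdir -p pics; python3 - <<'E'
from bench import r
import cv2,numpy as np
o=r.get_obs();print({k:np.round(v,3) for k,v in o.items()})
for n in("top","scene"):
    f=r.grab_frame(n);cv2.imwrite(f"pics/{n}0.png",f["frame"][:,:,::-1]);np.savez(f"{n}0.npz",**f)
    print(n,f["K"],f["distortion"],np.round(f["world_from_camera"],3))
E
```

```text
{'clock': np.float64(0.0), 'joints': array([-1.457,  0.478,  0.022,  1.556, -0.012,  1.109, -0.083]), 'qvel': array([-0.   ,  0.001,  0.001,  0.   , -0.001,  0.001,  0.001]), 'tau': array([-0.0000e+00, -5.9644e+01,  1.6080e+00, -2.8120e+01,  1.2000e-02,
        9.0000e-03, -0.0000e+00]), 'tcp_pos': array([0.148, 0.658, 0.249]), 'orientation': array([-3.480e-01, -3.122e+00,  3.000e-03]), 'contact_force': array([ 0.518,  0.1  , -0.178]), 'moment': array([-0.034,  0.004, -0.009]), 'gripper_force': np.float64(0.0), 'grip_width': np.float64(0.086)}
top [[508.7374079    0.         325.54806621]
 [  0.         508.7374079  228.61810522]
 [  0.           0.           1.        ]] [0.01805896 0.         0.         0.         0.        ] [[-0.005 -0.996  0.088  0.476]
 [-1.     0.005 -0.008  0.075]
 [ 0.008 -0.088 -0.996  1.163]
 [ 0.     0.     0.     1.   ]]
scene [[512.47637525   0.         324.31808424]
 [  0.         512.47637525 239.02296317]
 [  0.           0.           1.        ]] [-0.11622329  0.          0.          0.          0.        ] [[-0.566  0.485 -0.666  1.224]
 [ 0.824  0.34  -0.453  0.528]
 [ 0.007 -0.806 -0.592  0.698]
 [ 0.     0.     0.     1.   ]]
```

View pics/top0.png

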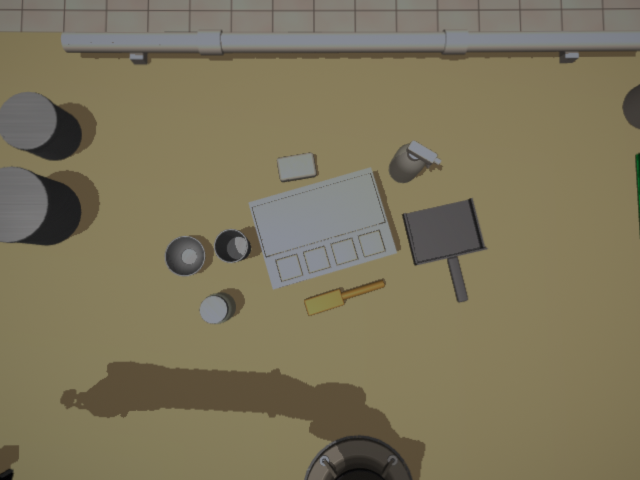

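View pics/scene0.png

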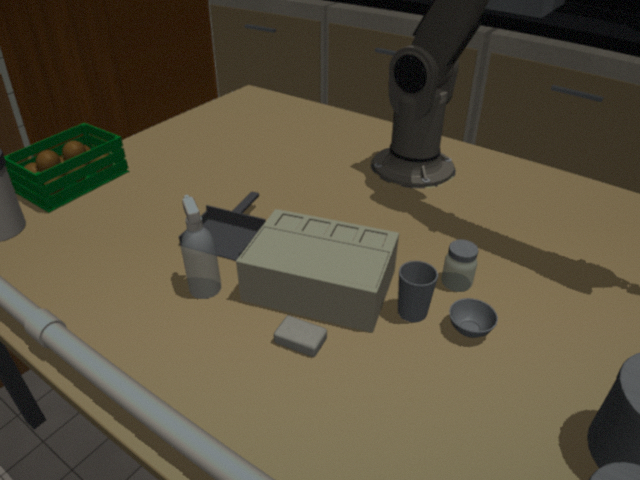

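The top view shows the box top with corners near (250,203), (375,170), (396,250) and (272,287). The pads are near (289,268), (317,260), (344,251) and (372,244). The bystanders are the soap (297,167), spray (407,163), dustpan (444,232), brush (345,297), tumbler (232,246), katori (186,256) and jar (215,309). The scene view shows the same layout with the flap shut.

```bash
cat > h.py <<'E'
import numpy as np,cv2
def ray(f,px,z):
    u=cv2.undistortPoints(np.array(px,float).reshape(-1,1,2),f["K"],f["distortion"])[:,0]
    T=f["world_from_camera"];d=np.c_[u,np.ones(len(u))]@T[:3,:3].T
    return T[:3,3]+d*((z-T[2,3])/d[:,2])[:,None]
E
python3 - <<'E'
import numpy as np,cv2
from h import *
f=dict(np.load("top0.npz"));g=cv2.cvtColor(f["frame"],cv2.COLOR_RGB2HSV)
m=((g[...,1]<70)&(g[...,2]>110)).astype(np.uint8)
m=cv2.morphologyEx(m,cv2.MORPH_CLOSE,np.ones((5,5)))
n,l,s,c=cv2.connectedComponentsWithStats(m)
k=l[225,330];print(s[k],g[225,330],g[300,250])
ct=max(cv2.findContours((l==k).astype(np.uint8),0,1)[0],key=cv2.contourArea)
b=cv2.boxPoints(cv2.minAreaRect(ct));print(b)
P=ray(f,b,.1);print(P.round(4));print([np.linalg.norm(P[i]-P[i-1]).round(4) for i in range(4)])
Q=ray(f,[(289,268),(317,260),(344,251),(372,244)],.098);print(Q.round(4))
c=P.mean(0)[:2];v=Q[0]-Q[3];print("c",c,"yaw y dir",np.degrees(np.arctan2(v[1],v[0]))-90)
for i in range(4):
    e=P[i]-P[i-1];print(np.degrees(np.arctan2(e[1],e[0])))
for nm,p,z in [("soap",(297,167),.028),("spray",(427,152),.19),("brush",(345,297),.02),("tumb",(232,246),.1),("jar",(215,309),.09),("pan",(444,232),.02)]: print(nm,ray(f,[p],z).round(3))
print("depth",f["depth"][252,330],f["depth"][244,372])
E
```

```text
[  248   167   150   124 11882] [105  14 144] [ 24  80 137]
[[246.54999 201.70673]
 [372.0495  165.50494]
 [397.59918 254.07715]
 [272.09967 290.27893]]
[[ 0.6283  0.2329  0.1   ]
 [ 0.7046 -0.0325  0.1   ]
 [ 0.5165 -0.0834  0.1   ]
 [ 0.4428  0.1784  0.1   ]]
[np.float64(0.1933), np.float64(0.2762), np.float64(0.1949), np.float64(0.272)]
[[ 0.4887  0.1436  0.098 ]
 [ 0.505   0.0851  0.098 ]
 [ 0.5236  0.0285  0.098 ]
 [ 0.5379 -0.0304  0.098 ]]
c [0.57304797 0.07383722] yaw y dir 15.808702266409313
16.35568321509384
-73.95384542882115
-164.86103382263462
105.7119806124649
soap [[0.717 0.13  0.028]]
spray [[ 0.712 -0.131  0.19 ]]
brush [[0.424 0.024 0.02 ]]
tumb [[0.535 0.262 0.1  ]]
jar [[0.405 0.298 0.09 ]]
pan [[ 0.569 -0.201  0.02 ]]
depth 1.0632149 1.0627221
```

Emit:
{"method": "arm_command", "body": {"rows": [{"fingers":-1,"az":-7.12},{"fingers":-1,"az":-7.12},{"fingers":-1,"az":-7.12},{"fingers":-1,"az":-7.12},{"fingers":-1,"x":-0.012,"y":-0.036},{"fingers":-1,"x":-0.012,"y":-0.036},{"fingers":-1,"x":-0.012,"y":-0.036},{"fingers":-1,"x":-0.012,"y":-0.036},{"fingers":-1,"x":-0.012,"y":-0.036},{"fingers":-1,"x":-0.012,"y":-0.036}], "grip_force": 40}}

```text
validation failed for argument at $.ro...
```

Emit:
{"method": "arm_command", "body": {"rows": [{"fingers":-1,"x":-0.012,"y":-0.036},{"fingers":-1,"x":-0.012,"y":-0.036},{"fingers":-1,"x":-0.012,"y":-0.036},{"fingers":-1,"x":-0.012,"y":-0.036},{"fingers":-1,"x":-0.012,"y":-0.036},{"fingers":-1,"x":-0.012,"y":-0.036},{"fingers":-1,"x":-0.012,"y":-0.036},{"fingers":-1,"x":-0.012,"y":-0.036},{"fingers":-1},{"fingers":-1}]}}

```text
validation failed for argument at $.ro...
```

```bash
cat > rel.py <<'E'
import numpy as np,cv2
from bench import r
from scipy.spatial.transform import Rotation as R
def rel(t,o=None):
    o=o or r.get_obs();M=R.from_rotvec(o["orientation"]).as_matrix()
    return (M.T@(np.array(t)-o["tcp_pos"])).round(4)
E
python3 - <<'E'
from rel import *;from h import *
o=r.get_obs();print(o["clock"],o["tcp_pos"],R.from_rotvec(o["orientation"]).as_matrix().round(3),o["contact_force"],o["grip_width"])
for p in [(.4887,.1436),(.505,.0851),(.5219,.0278),(.5379,-.0304)]: print(rel([*p,.124]))
f=r.grab_frame("wrist");np.savez("w1.npz",**f);cv2.imwrite("pics/w1.png",f["frame"][:,:,::-1])
E
```

```text
0.1 [0.14840738 0.65795664 0.24939666] [[-0.975  0.22  -0.   ]
 [ 0.22   0.975 -0.002]
 [-0.    -0.002 -1.   ]] [0.3782662  0.2071669  0.11629421] 0.08534025822506254
[-0.4451 -0.4267  0.1262]
[-0.4739 -0.4801  0.1263]
[-0.503  -0.5323  0.1264]
[-0.5314 -0.5856  0.1265]
```

View pics/w1.png

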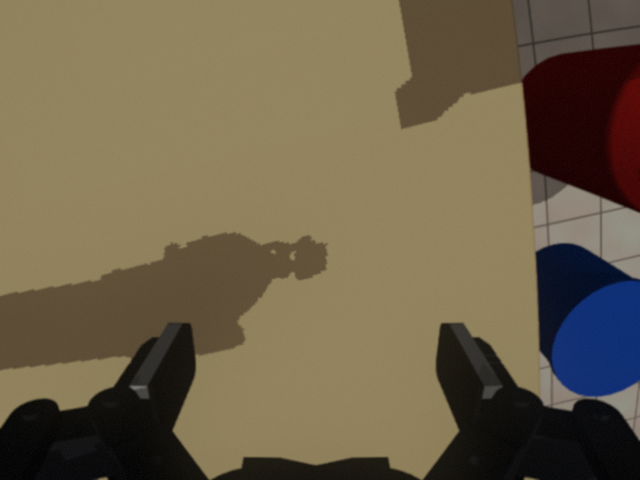

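The moves were refused: rows evidently need every field. The wrist view shows only empty table and the fingers, at (170,350) and (455,350).

Emit:
{"method": "arm_command", "body": {"rows": [{"fingers":-1,"x":0,"y":0,"z":0,"ax":0,"ay":0,"az":-7.12},{"fingers":-1,"x":0,"y":0,"z":0,"ax":0,"ay":0,"az":-7.12},{"fingers":-1,"x":0,"y":0,"z":0,"ax":0,"ay":0,"az":-7.12},{"fingers":-1,"x":0,"y":0,"z":0,"ax":0,"ay":0,"az":-7.12},{"fingers":-1,"x":-0.012,"y":-0.036,"z":0,"ax":0,"ay":0,"az":0},{"fingers":-1,"x":-0.012,"y":-0.036,"z":0,"ax":0,"ay":0,"az":0},{"fingers":-1,"x":-0.012,"y":-0.036,"z":0,"ax":0,"ay":0,"az":0},{"fingers":-1,"x":-0.012,"y":-0.036,"z":0,"ax":0,"ay":0,"az":0},{"fingers":-1,"x":-0.012,"y":-0.036,"z":0,"ax":0,"ay":0,"az":0},{"fingers":-1,"x":-0.012,"y":-0.036,"z":0,"ax":0,"ay":0,"az":0}], "grip_force": 40}}

```text
clock: 0.98
tcp_pos: [0.2772, 0.4683, 0.2501]
orientation: [0.431, -3.112, 0.0]
contact_force: [1.1, -0.3, 0.6]
grip_width: 0.0
gripper_force: 0.0
```

```bash
python3 - <<'E'
from rel import *
o=r.get_obs();print(o["clock"],o["tcp_pos"],R.from_rotvec(o["orientation"]).as_matrix().round(3),o["joints"].round(2),o["grip_width"])
print(rel([.4887,.1436,.25]))
f=np.load("w1.npz");print(f["world_from_camera"].round(3))
E
```

```text
0.9833 [0.27719732 0.46830528 0.2500976 ] [[-0.962 -0.272 -0.   ]
 [-0.272  0.962 -0.   ]
 [ 0.    -0.    -1.   ]] [-1.12  0.26 -0.04  1.87  0.01  1.01  0.68] 4.8327735283103595e-05
[-1.153e-01 -3.700e-01  2.000e-04]
[[ 0.22   0.924  0.313  0.066]
 [ 0.976 -0.208 -0.071  0.675]
 [-0.001  0.321 -0.947  0.372]
 [ 0.     0.     0.     1.   ]]
```

Emit:
{"method": "arm_command", "body": {"rows": [{"fingers":-1,"x":-0.0115,"y":-0.037,"z":0,"ax":0,"ay":0,"az":0},{"fingers":-1,"x":-0.0115,"y":-0.037,"z":0,"ax":0,"ay":0,"az":0},{"fingers":-1,"x":-0.0115,"y":-0.037,"z":0,"ax":0,"ay":0,"az":0},{"fingers":-1,"x":-0.0115,"y":-0.037,"z":0,"ax":0,"ay":0,"az":0},{"fingers":-1,"x":-0.0115,"y":-0.037,"z":0,"ax":0,"ay":0,"az":0},{"fingers":-1,"x":-0.0115,"y":-0.037,"z":0,"ax":0,"ay":0,"az":0},{"fingers":-1,"x":-0.0115,"y":-0.037,"z":0,"ax":0,"ay":0,"az":0},{"fingers":-1,"x":-0.0115,"y":-0.037,"z":0,"ax":0,"ay":0,"az":0},{"fingers":-1,"x":-0.0115,"y":-0.037,"z":0,"ax":0,"ay":0,"az":0},{"fingers":-1,"x":-0.0115,"y":-0.037,"z":0,"ax":0,"ay":0,"az":0}]}}

```text
clock: 1.82
tcp_pos: [0.4883, 0.1436, 0.2503]
orientation: [-0.431, 3.112, 0.0]
contact_force: [0.4, 0.3, -0.1]
grip_width: -0.0002
gripper_force: 0.0
```

Emit:
{"method": "arm_command", "body": {"rows": [{"fingers":-1,"x":0,"y":0,"z":0.03,"ax":0,"ay":0,"az":0},{"fingers":-1,"x":0,"y":0,"z":0.03,"ax":0,"ay":0,"az":0},{"fingers":-1,"x":0,"y":0,"z":0,"ax":0,"ay":0,"az":0}]}}

```text
clock: 2.07
tcp_pos: [0.4847, 0.1434, 0.1858]
orientation: [0.428, -3.104, 0.004]
contact_force: [-1.3, -0.9, -0.6]
grip_width: 0.0002
gripper_force: 0.0
```

```bash
python3 - <<'E'
from rel import *
o=r.get_obs();print(o["clock"],o["tcp_pos"],o["contact_force"])
f=r.grab_frame("wrist");np.savez("w2.npz",**f);cv2.imwrite("pics/w2.png",f["frame"][:,:,::-1])
E
```

```text
2.0667 [0.48470057 0.14341874 0.18575876] [-1.28856446 -0.88886975 -0.61053599]
```

View pics/w2.png

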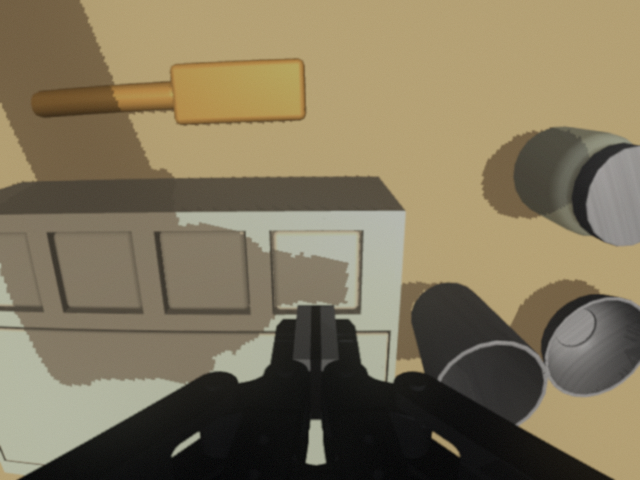

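The wrist view shows the fourth pad's well at about (272–362, 231–312), with the fingertips at (317,310). The tumbler and jar are clear to the right.

```bash
python3 - <<'E'
from rel import *;from h import *
f=dict(np.load("w2.npz"))
P=ray(f,[(272,231),(362,231),(362,312),(272,312)],.1);print(P.round(4),P.mean(0))
P=ray(f,[(157,232),(248,232),(250,312),(165,312)],.1);print(P.mean(0))
print(rel([.4887,.1436,.124]), R.from_rotvec(r.get_obs()["orientation"]).as_matrix().round(3))
E
```

```text
[[0.4724 0.1162 0.1   ]
 [0.46   0.16   0.1   ]
 [0.5037 0.174  0.1   ]
 [0.5169 0.1271 0.1   ]] [0.48824434 0.14432292 0.1       ]
[0.50466505 0.08742196 0.1       ]
[-0.0031 -0.0015  0.0641] [[-0.962 -0.271 -0.006]
 [-0.271  0.963 -0.003]
 [ 0.006 -0.001 -1.   ]]
```

Emit:
{"method": "arm_command", "body": {"rows": [{"fingers":-1,"x":0,"y":0,"z":0.03,"ax":0,"ay":0,"az":0},{"fingers":-1,"x":0,"y":0,"z":0.03,"ax":0,"ay":0,"az":0},{"fingers":-1,"x":0,"y":0,"z":0.005,"ax":0,"ay":0,"az":0},{"fingers":-1,"x":0,"y":0,"z":0,"ax":0,"ay":0,"az":0},{"fingers":-1,"x":0,"y":0,"z":0,"ax":0,"ay":0,"az":0},{"fingers":-1,"x":0,"y":0,"z":0,"ax":0,"ay":0,"az":0}]}}

```text
clock: 2.62
tcp_pos: [0.489, 0.1461, 0.1274]
orientation: [-0.431, 3.109, 0.002]
contact_force: [0.5, -0.3, -0.2]
grip_width: 0.0
gripper_force: 0.0
```

Emit:
{"method": "arm_command", "body": {"rows": [{"fingers":-1,"x":0,"y":0,"z":0.002,"ax":0,"ay":0,"az":0},{"fingers":-1,"x":0,"y":0,"z":0.002,"ax":0,"ay":0,"az":0},{"fingers":-1,"x":0,"y":0,"z":0.002,"ax":0,"ay":0,"az":0},{"fingers":-1,"x":0,"y":0,"z":0,"ax":0,"ay":0,"az":0},{"fingers":-1,"x":0,"y":0,"z":0,"ax":0,"ay":0,"az":0}]}}

```text
clock: 3.03
tcp_pos: [0.4876, 0.1453, 0.1193]
orientation: [0.431, -3.112, 0.0]
contact_force: [-0.5, 0.1, -0.5]
grip_width: 0.0001
gripper_force: 0.0
```

Emit:
{"method": "arm_command", "body": {"rows": [{"fingers":-1,"x":0,"y":0,"z":0.002,"ax":0,"ay":0,"az":0},{"fingers":-1,"x":0,"y":0,"z":0,"ax":0,"ay":0,"az":0},{"fingers":-1,"x":0,"y":0,"z":0,"ax":0,"ay":0,"az":0}]}}

```text
clock: 3.28
tcp_pos: [0.4877, 0.1454, 0.1172]
orientation: [0.431, -3.112, 0.0]
contact_force: [0.4, -0.5, 0.6]
grip_width: 0.0002
gripper_force: 0.0
```

Emit:
{"method": "arm_command", "body": {"rows": [{"fingers":-1,"x":0,"y":0,"z":0.001,"ax":0,"ay":0,"az":0},{"fingers":-1,"x":0,"y":0,"z":0,"ax":0,"ay":0,"az":0},{"fingers":-1,"x":0,"y":0,"z":0,"ax":0,"ay":0,"az":0}]}}

```text
clock: 3.53
tcp_pos: [0.4878, 0.1454, 0.1171]
orientation: [0.431, -3.112, -0.001]
contact_force: [-3.8, -1.3, 9.9]
grip_width: 0.0001
gripper_force: 5.1
```

Emit:
{"method": "arm_command", "body": {"rows": [{"fingers":-1,"x":0,"y":0,"z":0.001,"ax":0,"ay":0,"az":0},{"fingers":-1,"x":0,"y":0,"z":0,"ax":0,"ay":0,"az":0},{"fingers":-1,"x":0,"y":0,"z":0,"ax":0,"ay":0,"az":0}]}}

```text
clock: 3.78
tcp_pos: [0.4878, 0.1453, 0.117]
orientation: [0.43, -3.112, -0.001]
contact_force: [-6.2, -2.2, 21.9]
grip_width: 0.0002
gripper_force: 10.6
```

Spot_3 is rigid: a dummy. Next pad.

Emit:
{"method": "arm_command", "body": {"rows": [{"fingers":-1,"x":0,"y":0,"z":-0.012,"ax":0,"ay":0,"az":0},{"fingers":-1,"x":0,"y":0,"z":0,"ax":0,"ay":0,"az":0},{"fingers":-1,"x":0,"y":-0.03,"z":0,"ax":0,"ay":0,"az":0},{"fingers":-1,"x":0,"y":-0.03,"z":0,"ax":0,"ay":0,"az":0},{"fingers":-1,"x":0,"y":0,"z":0,"ax":0,"ay":0,"az":0},{"fingers":-1,"x":0,"y":0,"z":0.006,"ax":0,"ay":0,"az":0},{"fingers":-1,"x":0,"y":0,"z":0.003,"ax":0,"ay":0,"az":0},{"fingers":-1,"x":0,"y":0,"z":0,"ax":0,"ay":0,"az":0},{"fingers":-1,"x":0,"y":0,"z":0,"ax":0,"ay":0,"az":0}]}}

```text
clock: 4.53
tcp_pos: [0.5035, 0.0887, 0.1177]
orientation: [0.434, -3.11, -0.0]
contact_force: [0.2, -0.3, -0.3]
grip_width: -0.0002
gripper_force: 0.0
```

Emit:
{"method": "arm_command", "body": {"rows": [{"fingers":-1,"x":0,"y":0,"z":0.001,"ax":0,"ay":0,"az":0},{"fingers":-1,"x":0,"y":0,"z":0.001,"ax":0,"ay":0,"az":0},{"fingers":-1,"x":0,"y":0,"z":0,"ax":0,"ay":0,"az":0},{"fingers":-1,"x":0,"y":0,"z":0,"ax":0,"ay":0,"az":0}]}}

```text
clock: 4.87
tcp_pos: [0.5038, 0.0886, 0.1171]
orientation: [0.433, -3.111, -0.002]
contact_force: [-4.0, 0.5, 11.1]
grip_width: -0.0001
gripper_force: 5.5
```

Spot_2 is rigid too.

Emit:
{"method": "arm_command", "body": {"rows": [{"fingers":-1,"x":0,"y":0,"z":-0.011,"ax":0,"ay":0,"az":0},{"fingers":-1,"x":0,"y":0,"z":0,"ax":0,"ay":0,"az":0},{"fingers":-1,"x":0,"y":-0.031,"z":0,"ax":0,"ay":0,"az":0},{"fingers":-1,"x":0,"y":-0.031,"z":0,"ax":0,"ay":0,"az":0},{"fingers":-1,"x":0,"y":0,"z":0,"ax":0,"ay":0,"az":0},{"fingers":-1,"x":0,"y":0,"z":0.006,"ax":0,"ay":0,"az":0},{"fingers":-1,"x":0,"y":0,"z":0.003,"ax":0,"ay":0,"az":0},{"fingers":-1,"x":0,"y":0,"z":0,"ax":0,"ay":0,"az":0},{"fingers":-1,"x":0,"y":0,"z":0,"ax":0,"ay":0,"az":0}]}}

```text
clock: 5.62
tcp_pos: [0.5204, 0.0292, 0.1178]
orientation: [0.434, -3.11, -0.001]
contact_force: [0.1, 0.2, 0.1]
grip_width: -0.0001
gripper_force: 0.0
```

Emit:
{"method": "arm_command", "body": {"rows": [{"fingers":-1,"x":0,"y":0,"z":0.001,"ax":0,"ay":0,"az":0},{"fingers":-1,"x":0,"y":0,"z":0.001,"ax":0,"ay":0,"az":0},{"fingers":-1,"x":0,"y":0,"z":0,"ax":0,"ay":0,"az":0},{"fingers":-1,"x":0,"y":0,"z":0,"ax":0,"ay":0,"az":0}]}}

```text
clock: 5.95
tcp_pos: [0.5209, 0.0284, 0.1164]
orientation: [-0.432, 3.112, 0.0]
contact_force: [-0.2, 1.0, 0.3]
grip_width: -0.0001
gripper_force: 0.4
```

Spot_1 seems to give; I'll press on.

Emit:
{"method": "arm_command", "body": {"rows": [{"fingers":-1,"x":0,"y":0,"z":0.001,"ax":0,"ay":0,"az":0},{"fingers":-1,"x":0,"y":0,"z":0.001,"ax":0,"ay":0,"az":0},{"fingers":-1,"x":0,"y":0,"z":0,"ax":0,"ay":0,"az":0},{"fingers":-1,"x":0,"y":0,"z":0,"ax":0,"ay":0,"az":0}]}}

```text
clock: 6.28
tcp_pos: [0.521, 0.0282, 0.1144]
orientation: [-0.431, 3.112, 0.0]
contact_force: [-0.3, 1.6, 1.1]
grip_width: -0.0001
gripper_force: 1.1
```

Emit:
{"method": "arm_command", "body": {"rows": [{"fingers":-1,"x":0,"y":0,"z":0.001,"ax":0,"ay":0,"az":0},{"fingers":-1,"x":0,"y":0,"z":0.001,"ax":0,"ay":0,"az":0},{"fingers":-1,"x":0,"y":0,"z":0.001,"ax":0,"ay":0,"az":0},{"fingers":-1,"x":0,"y":0,"z":0,"ax":0,"ay":0,"az":0},{"fingers":-1,"x":0,"y":0,"z":0,"ax":0,"ay":0,"az":0},{"fingers":-1,"x":0,"y":0,"z":0,"ax":0,"ay":0,"az":0}]}}

```text
clock: 6.78
tcp_pos: [0.521, 0.0282, 0.1114]
orientation: [-0.431, 3.112, 0.0]
contact_force: [-0.7, 3.4, 6.0]
grip_width: 0.0
gripper_force: 2.2
```

```bash
python3 - <<'E'
from rel import *
f=r.grab_frame("scene");cv2.imwrite("pics/s2.png",f["frame"][:,:,::-1])
E
```

```text
(no output)
```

View pics/s2.png

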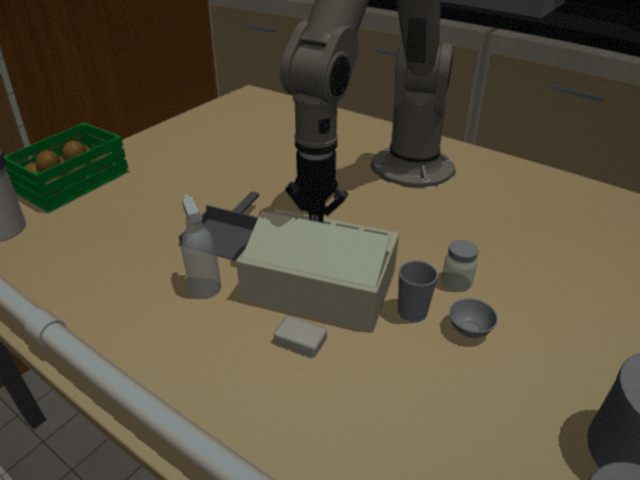

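The scene view shows the flap's free edge, near (315,220), lifted off the deck, so the catch has let go. I'll give it a moment, then lift the hand straight up.

Emit:
{"method": "arm_command", "body": {"rows": [{"fingers":-1,"x":0,"y":0,"z":0,"ax":0,"ay":0,"az":0},{"fingers":-1,"x":0,"y":0,"z":0,"ax":0,"ay":0,"az":0},{"fingers":-1,"x":0,"y":0,"z":0,"ax":0,"ay":0,"az":0},{"fingers":-1,"x":0,"y":0,"z":0,"ax":0,"ay":0,"az":0},{"fingers":-1,"x":0,"y":0,"z":0,"ax":0,"ay":0,"az":0},{"fingers":-1,"x":0,"y":0,"z":0,"ax":0,"ay":0,"az":0}]}}

```text
clock: 7.33
tcp_pos: [0.521, 0.0281, 0.1114]
orientation: [-0.431, 3.112, 0.0]
contact_force: [-0.1, 4.1, 5.0]
grip_width: -0.0003
gripper_force: 2.2
```

Emit:
{"method": "arm_command", "body": {"rows": [{"fingers":-1,"x":0.005,"y":0,"z":-0.015,"ax":0,"ay":0,"az":0},{"fingers":-1,"x":0.005,"y":0,"z":-0.025,"ax":0,"ay":0,"az":0},{"fingers":-1,"x":0,"y":0,"z":-0.025,"ax":0,"ay":0,"az":0},{"fingers":-1,"x":0,"y":0,"z":-0.025,"ax":0,"ay":0,"az":0},{"fingers":-1,"x":0,"y":0,"z":0,"ax":0,"ay":0,"az":0},{"fingers":-1,"x":0,"y":0,"z":0,"ax":0,"ay":0,"az":0}]}}

```text
clock: 7.83
tcp_pos: [0.5116, 0.0242, 0.202]
orientation: [-0.429, 3.11, -0.001]
contact_force: [0.2, 0.4, -0.4]
grip_width: -0.0002
gripper_force: 0.0
```

```bash
python3 - <<'E'
from rel import *
o=r.get_obs();print(o["tcp_pos"],o["contact_force"])
f=r.grab_frame("scene");cv2.imwrite("pics/s3.png",f["frame"][:,:,::-1])
print(rel([.6525,.0965,.2]))
E
```

```text
[0.51159427 0.02421222 0.20196376] [ 0.23730625  0.42072165 -0.36549954]
[-0.156   0.031   0.0007]
```

View pics/s3.png

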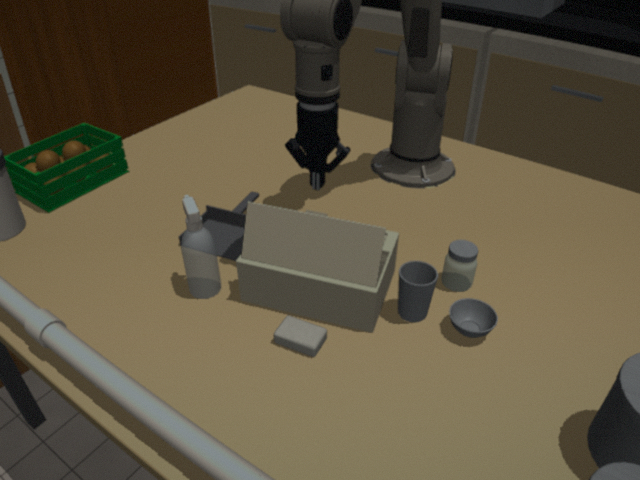

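The flap is sprung up, its free edge running from about (250,208) to (385,240), and the hand is clear. Now I'll push it over.

Emit:
{"method": "arm_command", "body": {"rows": [{"fingers":-1,"x":0,"y":0.015,"z":0.009,"ax":0,"ay":0,"az":0},{"fingers":-1,"x":0,"y":0.015,"z":0.009,"ax":0,"ay":0,"az":0},{"fingers":-1,"x":-0.02,"y":0,"z":0,"ax":0,"ay":0,"az":0},{"fingers":-1,"x":-0.02,"y":0,"z":0,"ax":0,"ay":0,"az":0},{"fingers":-1,"x":-0.01,"y":0,"z":0,"ax":0,"ay":0,"az":0},{"fingers":-1,"x":-0.01,"y":0,"z":0,"ax":0,"ay":0,"az":0},{"fingers":-1,"x":-0.01,"y":0,"z":0,"ax":0,"ay":0,"az":0},{"fingers":-1,"x":-0.01,"y":0,"z":0,"ax":0,"ay":0,"az":0},{"fingers":-1,"x":-0.01,"y":0,"z":0,"ax":0,"ay":0,"az":0},{"fingers":-1,"x":0,"y":0,"z":0,"ax":0,"ay":0,"az":0}]}}

```text
clock: 8.72
tcp_pos: [0.5914, 0.0791, 0.1833]
orientation: [-0.431, 3.111, -0.0]
contact_force: [0.0, -0.5, -0.1]
grip_width: 0.0001
gripper_force: 0.0
```

```bash
python3 - <<'E'
from rel import *
o=r.get_obs();print(o["tcp_pos"],o["contact_force"])
f=r.grab_frame("scene");cv2.imwrite("pics/s4.png",f["frame"][150:350,150:450,::-1])
print(rel([.6525,.0965,.184]))
E
```

```text
[0.59136474 0.07907333 0.18328622] [ 0.02040718 -0.48415525 -0.10934714]
[-0.0646  0.0002 -0.0008]
```

View pics/s4.png

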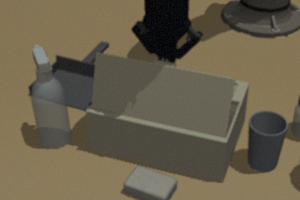

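The crop shows the fingers at (168,60), just in front of the upstanding flap, below and behind its upper edge. I'll continue.

Emit:
{"method": "arm_command", "body": {"rows": [{"fingers":-1,"x":-0.01,"y":0,"z":0,"ax":0,"ay":0,"az":0},{"fingers":-1,"x":-0.01,"y":0,"z":0,"ax":0,"ay":0,"az":0},{"fingers":-1,"x":-0.01,"y":0,"z":0,"ax":0,"ay":0,"az":0},{"fingers":-1,"x":-0.01,"y":0,"z":0,"ax":0,"ay":0,"az":0},{"fingers":-1,"x":-0.01,"y":0,"z":0,"ax":0,"ay":0,"az":0},{"fingers":-1,"x":-0.01,"y":0,"z":0,"ax":0,"ay":0,"az":0},{"fingers":-1,"x":-0.006,"y":0,"z":0,"ax":0,"ay":0,"az":0},{"fingers":-1,"x":0,"y":0,"z":0,"ax":0,"ay":0,"az":0},{"fingers":-1,"x":0,"y":0,"z":0,"ax":0,"ay":0,"az":0},{"fingers":-1,"x":0,"y":0,"z":0,"ax":0,"ay":0,"az":0}]}}

```text
clock: 9.6
tcp_pos: [0.6526, 0.0963, 0.1828]
orientation: [0.431, -3.111, 0.0]
contact_force: [-0.9, 1.2, -0.0]
grip_width: 0.0001
gripper_force: 0.0
```

```bash
python3 - <<'E'
from rel import *
f=r.grab_frame("scene");cv2.imwrite("pics/s5.png",f["frame"][150:350,150:450,::-1])
print(rel([.6525,.0965,.184]))
E
```

```text
[ 0.      0.0003 -0.0011]
```

View pics/s5.png

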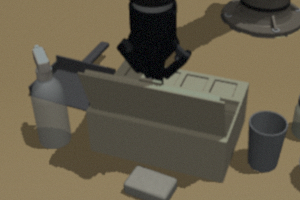

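The crop shows the flap past upright and leaning back. Drawing away.

Emit:
{"method": "arm_command", "body": {"rows": [{"fingers":-1,"x":0.01,"y":0,"z":0,"ax":0,"ay":0,"az":0},{"fingers":-1,"x":0.025,"y":0,"z":0,"ax":0,"ay":0,"az":0},{"fingers":-1,"x":0.03,"y":0,"z":0,"ax":0,"ay":0,"az":0},{"fingers":-1,"x":0.03,"y":0,"z":0,"ax":0,"ay":0,"az":0},{"fingers":-1,"x":0.03,"y":0,"z":-0.02,"ax":0,"ay":0,"az":0},{"fingers":-1,"x":0.015,"y":0,"z":-0.03,"ax":0,"ay":0,"az":0},{"fingers":-1,"x":0,"y":0,"z":-0.03,"ax":0,"ay":0,"az":0},{"fingers":-1,"x":0,"y":0,"z":0,"ax":0,"ay":0,"az":0},{"fingers":-1,"x":0,"y":0,"z":0,"ax":0,"ay":0,"az":0},{"fingers":-1,"x":0,"y":0,"z":0,"ax":0,"ay":0,"az":0}]}}

```text
clock: 10.48
tcp_pos: [0.5181, 0.0585, 0.2631]
orientation: [0.431, -3.112, -0.0]
contact_force: [0.1, 0.2, -0.3]
grip_width: -0.0
gripper_force: 0.0
```

```bash
python3 - <<'E'
from rel import *
o=r.get_obs();print(o["tcp_pos"],o["contact_force"])
f=r.grab_frame("scene");cv2.imwrite("pics/s6.png",f["frame"][100:400,100:520,::-1])
# flap edge from top-camera depth
f=r.grab_frame("top");d=f["depth"];v,u=np.nonzero((d>0)&(d<2));K=f["K"];z=d[v,u]
P=np.c_[(u-K[0,2])/K[0,0]*z,(v-K[1,2])/K[1,1]*z,z];T=f["world_from_camera"];P=P@T[:3,:3].T+T[:3,3]
c,s=.9623,.2722;q=P[:,:2]-[.6525,.0965];B=np.c_[q@[c,s],q@[-s,c],P[:,2]]
m=(abs(B[:,1])<.12)&(abs(B[:,0])<.08)&(B[:,2]>.19)&(B[:,2]<.23);print(m.sum(),B[m].mean(0).round(3),B[m].min(0).round(3),B[m].max(0).round(3))
E
```

```text
[0.51811993 0.05846294 0.26308805] [ 0.14930289  0.20565999 -0.26179064]
1062 [0.027 0.001 0.202] [ 0.017 -0.12   0.193] [0.037 0.12  0.213]
```

View pics/s6.png

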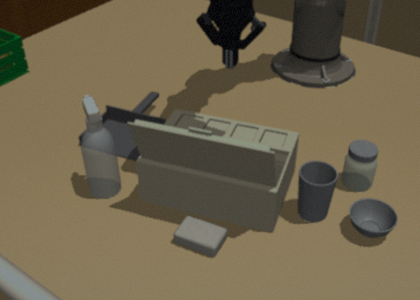

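The crop shows the flap leaning back from about (133,122) to (273,155), with the hand clear and the bystanders in place. The depth puts its edge 17–37 mm behind the hinge, which matches the 1.9 rad stop.

```bash
python3 -c "
from bench import r
print(r.hand_in())"
```

```text
the job is handed in; nothing more can be done
None
```

The second pad (spot_1) was the button: I pressed it, pushed the sprung flap back onto its stop, drew clear without moving anything else, and handed the job in after about 10.5 s; the judge returned no verdict.

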